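# Hover the inspection microscope over the long chip

## Task

Lift the cordless inspection microscope out of its charging dock, carry it over the row of parts bins, and hold it upright over the one oblong chip on the clamped circuit board, centred on it, its oblong hood turned the same way as the chip and the hood's rim hovering about one centimetre above the chip. Touch neither the bins nor the board, its clamp or chips, and leave the other things on the bench where they are. Finish while still holding the microscope steady in the air there: do not set it down or let go.

Things in the scene. Friction and masses are not known exactly. Their poses are not given: they have to be found in the camera images.
- scope: cordless inspection microscope, a white upright block 118 high, loose, 130 to 250 g, standing in the dock with its lowest 20 inside the pocket. Origin: centre of its underside (the open rim of the hood); z up to its top. Cross-section 52 along its x by 32 along its y: black hollow hood (open below, walls 2.5 thick) from 0 to 26, flat-sided white body from 26 to 111 (grip it across the 32 width, at 75 to 100 above the origin), smaller grey cap (44 by 26) from 110 to 118.
- dock: fixed black charging dock, 100 (x) by 76 (y) by 30 high, with a pocket 56 by 36 in the middle, 20 deep (2 play all round) that holds the microscope upright, the microscope's x along the dock's x. Origin: centre of its underside, on the bench.
- bins: fixed row of four orange open parts bins with screws and small parts, between dock and board; the row is 350 long (its x) and 86 wide (its y), 75 high, at an angle within about 5 degrees of the robot's forward direction. Origin: centre of its underside, on the bench.
- board: fixed circuit board clamp with a green circuit board: dark base plate 200 (x) by 150 (y) and along both long sides (y = +-68) an aluminium jaw 12 thick whose top is 50 above the bench. The board's upper face lies at 32; small parts on it near the jaws (beyond y = +-41) reach up to 52. A clamp screw with a knob 14 in radius sticks out of its -y side to y = -124, no higher than 34. Origin: centre of the clamp's underside, on the bench.
- chip_long: the target: the one oblong black chip, 36 (its x) by 13 (its y) by 3 high, fixed on the board in one of three places along its middle, its x parallel to the board's x. Origin: centre of its underside.
- chip_top (a point): centre of the upper face of the oblong chip, 35 above the bench; axes as the chip's.
- chip_square_a: a square black chip, 18 by 18 by 3 high, fixed on the board in another of the three places; not the target.
- chip_square_b: a second square black chip, like the first; not the target.
- mouse: black computer mouse, 100 by 58 by 33 high, loose, on the bench; leave alone.
- spool: small metal wire spool standing on end, 58 diameter, 40 high, loose; leave alone.
- flux_bottle: small amber bottle, 34 diameter, 75 high, loose, upright; leave alone.
- screwdriver: screwdriver lying on the bench, 170 long, loose; leave alone.
Mind the look-alikes: they are no part of the job. What is shaped like the scope but green or yellow is not meant.

How it is judged:
By the outcome, as a careful person would: the job done as asked, in the order asked, and still so for the second after the job is handed in, while the arm keeps its last pose, push and grip.
It also fails if it takes over 42 s, if anything falls off the work surface, if the arm or the gripper's body presses on something with over 40 N, if the wrist force passes 120 N, or if a joint passes its speed limit or range.

## Robot

A 7-joint arm with a two-finger parallel gripper is mounted at the origin on the work surface. World frame = base frame: x ahead of the robot, y to its left, z up, the work surface at z = 0. Lengths are in mm, angles in rad, forces in N, time in s.
With the tool pointing down it reaches from about 425 to 875 mm from the base axis. Payload 8.4 kg.
Tool frame: the origin (TCP) lies between the finger pads; the fingertips stand 22 mm ahead of it and the grasp point (between the pads) lies 3 mm ahead of it; z points along the fingers, y is the direction in which the jaws open and shut (so a half turn about z gives the same grasp; the last joint's range is limited). The gripper opens to 85 mm and grips with 20 to 120 N. Pads are 22 mm wide; open, the fingers measure 114 mm over their backs; the gripper's body (76 mm by 85 mm) begins 54 mm behind the grasp point. The pads swing forward as they close: fully open they stand 13 mm farther back than shut.
Start: joints at [-1.217, 0.333, 0.04, 1.465, -0.013, 1.343, -0.059], TCP at [284.363, 584.468, 253.308] pointing down, gripper open.
Joint ranges: [-2.58, 2.58], [-0.38, 2.09], [-1.3, 1.39], [0.25, 2.4], [-1.5, 4.64], [0.08, 2.09], [-2.65, 2.65]. Speed limits (rad/s): [2.22, 2.22, 2.79, 2.79, 3.14, 3.14, 3.14].

## Interface

Orientations are given as a rotation vector (axis times angle).
In Python, from station import manip, imaging, order gives the robot as it stands.
- The arm moves only by the tool servo_tool, never from a script. Its argument "steps" is a list of rows, each an object of numbers: "dx", "dy", "dz": the shift along the tool's x, y, z in cm; "roll": the turn about the tool's z in degrees; "grip": the opening, from -1 (shut) to 1 (fully open). In form: [{"dx": .., "dy": .., "dz": .., "roll": .., "grip": ..}, ...]. A call has 1 to 10 rows; each row shifts and turns the commanded pose from where the row before left it, along the tool's axes as they then stand; what a row does not reach is not made up. A row lasts 1/12 s, in which the tool goes at most 41.7 mm and 7.16 degrees, less where a joint would pass 70% of its speed; a pose out of reach is approached as far as the arm can. A call with a gripper value outside its range is refused whole. The fingers move at their own pace and stop on an object; "newtons" is the grip in N (left out, the last holds). Time passes only in rows, so rows that do not move let the fingers close. It gives the time, the measured TCP pose, the force and the opening at its end, in the units of the state.
- manip.read_state(): the state, without advancing time (a new reading comes with each control period).
- imaging.camera(name): name is "scene" or "top" or "wrist"; returns the picture (384x512x3 uint8, red, green, blue); there is no depth.
- imaging.camera_params(name): a dict with "fx", "fy", "cx", "cy" (pixels), "view" (4x4, takes a point from world to camera coordinates). Camera axes: x right, y up, looking along -z (the intrinsics and any distortion apply to the point x, -y, -z); pixel columns grow to the right and rows downward; lengths in mm; the calibration is good to about 2 mm. A picture is of the moment at which its call begins: read the wrist's pose just before it. camera_params takes no time and is no camera call; for the wrist camera it gives the pose at the moment of the call.
- order.sign_off(): hands the job in, once; it reports no verdict.
Trained networks look in the newest picture that a camera, given by its name, has taken for a name from the list of things; names that differ only in an ending like _2 or _b are one class to them, and where a whole thing is asked for, a point or a joint stands for the part that bears it (a point fixed in the world has none). Each returns a list of dicts, best first, with "conf" (0 to 1); they miss things now and then, are a little off and sometimes report something else, mostly with a low value. They report only what shows in the picture. A call takes as long as a camera call. They do not tell look-alikes from the thing itself.
- imaging.look_for(camera, query): "rect" ([centre column, centre row, width, height] in pixels, round what is visible of it).
- imaging.pinpoint(camera, query): "location" ([row, column] in pixels: a listed point, or the origin of a listed thing).
The state is a dict: "clock": time; "joints": joint angles; "joint_vel": joint speeds; "tau": joint torques, N m; "tool_pos": TCP position; "tool_rot": TCP orientation; "wrist_force": force on the tool from outside, world axes, zero at the start; "ft_torque": the same for the moment, N m; "width": opening from 0.0 (shut) to 1.0 (fully open).
Only numpy, scipy, OpenCV 4.12 (cv2) and the standard library are available. Lean on these libraries where they do the work, as an engineer would, in place of code of your own. Each camera call takes 0.05 s, during which the arm holds its last target.

## Working session

There is one attempt and no reset: what is moved stays moved. The work goes in short steps, Python scripts to look and compute and a tool call to move; the robot and the scene stay as the last step left them, time stands still between calls to the robot, and variables do not carry over. Pictures are saved under pics/ and viewed, and the job is handed in when it is done.

Besides the shell and the picture viewer there is one more tool, called after ">>>" as name(argument=value, ...) on one line, values as JSON. servo_tool: Moves the arm, as the interface text tells. Its arguments: {"type":"object","properties":{"steps":{"type":"array"},"newtons":{"type":"number"}},"required":["steps"]}

```bash
mkdir -p pics; ls
python3 - <<'E'
from station import manip, imaging, order
import cv2, json
s=manip.read_state(); print(s)
for c in ["scene","top","wrist"]:
    im=imaging.camera(c); cv2.imwrite(f"pics/{c}0.png",im[:,:,::-1])
    p=imaging.camera_params(c); print(c,p)
    for q in ["scope","dock","bins","board","chip_long","chip_top"]:
        try: print(c,q,[(d['conf'],d['location']) for d in imaging.pinpoint(c,q)][:3])
        except Exception as e: print(e)
print(manip.read_state()['clock'])
E
```

```text
pics
{'clock': 0.0, 'joints': array([-1.21719173,  0.33395422,  0.03986636,  1.46624008, -0.01337804,
        1.34330109, -0.0584795 ]), 'joint_vel': array([ 5.14240322e-04,  6.53530278e-05,  4.75675609e-04, -1.34985903e-03,
       -2.24520772e-04, -6.92707886e-04,  1.91771052e-03]), 'tau': array([-1.66034031e-03, -6.58542252e+01,  1.36431735e+00, -4.05573177e+01,
        1.66900211e-02,  1.24162895e-02,  4.12595705e-05]), 'tool_pos': array([284.21523725, 584.1174123 , 252.40840455]), 'tool_rot': array([-7.05125347e-01, -3.06119264e+00,  2.54411330e-03]), 'wrist_force': array([ 0.08948733,  1.63922518, -1.29240718]), 'ft_torque': array([-0.01859976,  0.05539571, -0.00470629]), 'width': 1.0023349257049532}
scene {'fx': 453.5099001417546, 'fy': 453.5099001417546, 'cx': 258.09947083731976, 'cy': 186.07504299487934, 'view': array([[-6.65264364e-01,  7.46432079e-01,  1.62011389e-02,
         3.12733775e+02],
       [-4.10480261e-01, -3.83797730e-01,  8.27167007e-01,
         1.76389302e+02],
       [ 6.23641949e-01,  5.43634486e-01,  5.61722587e-01,
        -1.79757518e+03],
       [ 0.00
[... 1018 characters left out ...]
, [178.1, 319.6])]
top chip_long [(0.59, [186.5, 235.0]), (0.55, [155.5, 317.8])]
top chip_top [(0.37, [153.8, 316.2])]
wrist {'fx': 325.81675782311885, 'fy': 325.81675782311885, 'cx': 260.8090603346585, 'cy': 189.2659040270094, 'view': array([[ 4.37573143e-01,  8.99182815e-01,  9.92377065e-05,
        -6.49117405e+02],
       [-8.51213526e-01,  4.14265206e-01, -3.22210913e-01,
         4.10524225e+01],
       [-2.89767627e-01,  1.40906370e-01,  9.46667902e-01,
        -3.80364995e+02],
       [ 0.00000000e+00,  0.00000000e+00,  0.00000000e+00,
         1.00000000e+00]])}
wrist scope [(0.67, [337.4, 154.0])]
wrist dock []
wrist bins []
wrist board []
wrist chip_long []
wrist chip_top []
1.05
```

View pics/scene0.png

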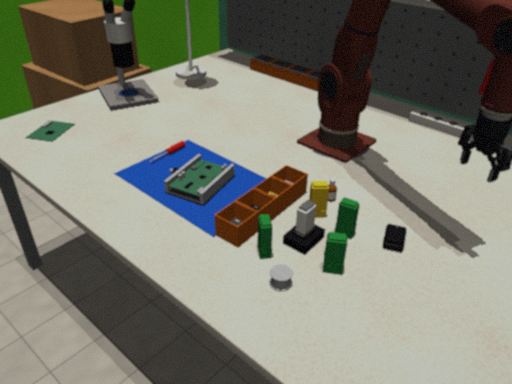

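View pics/top0.png

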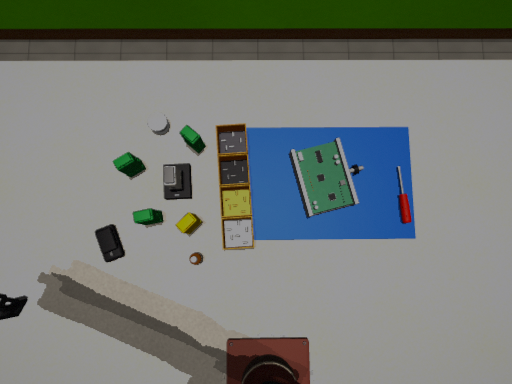

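View pics/wrist0.png

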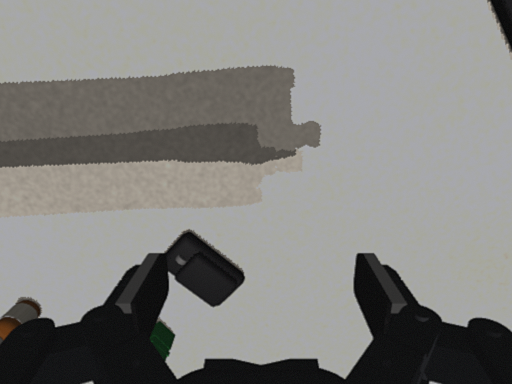

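Run:
```python
import cv2
im=cv2.imread('pics/top0.png')
cv2.imwrite('pics/top0_dock.png',cv2.resize(im[130:250,100:230],None,fx=4.5,fy=4.5,interpolation=cv2.INTER_CUBIC))
cv2.imwrite('pics/top0_board.png',cv2.resize(im[110:240,255:400],None,fx=4.5,fy=4.5,interpolation=cv2.INTER_CUBIC))
```

```text
(no output)
```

View pics/top0_dock.png

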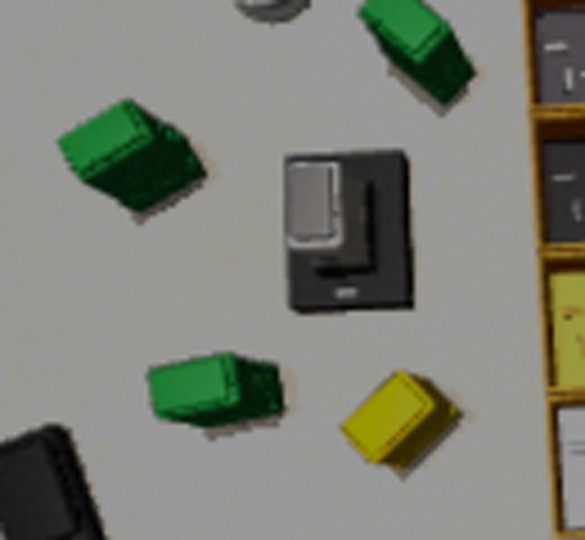

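View pics/top0_board.png

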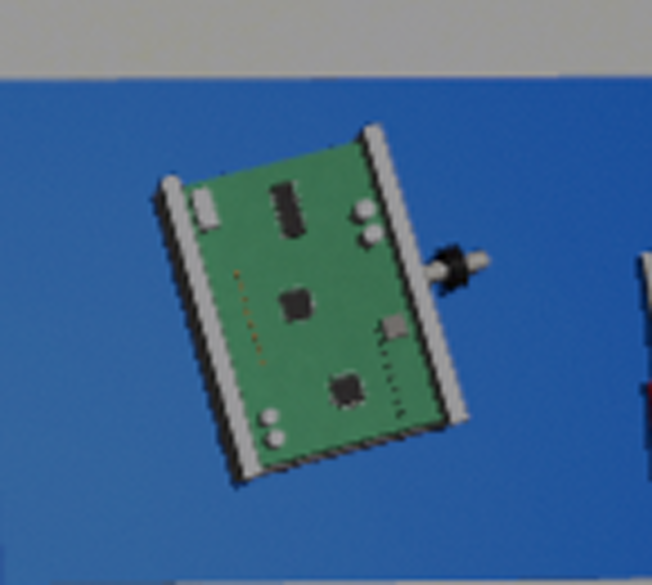

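Candidates for the scope in the top picture are the white and grey block in the black dock (about col 172, row 177), green blocks at (187,137), (125,163) and (148,215), and a yellow one at (187,222). I choose the white one in the dock; the close crop confirms it. The oblong chip is at about (319,156) and the square chips at about (321,178) and (332,196). Next I compute their positions.

```bash
cat > h.py <<'E'
import numpy as np
from scipy.spatial.transform import Rotation as R
def ray(p,u,v):
    V=np.array(p['view']); Rm=V[:3,:3]; t=V[:3,3]
    d=np.array([(u-p['cx'])/p['fx'],-(v-p['cy'])/p['fy'],-1.])
    return -Rm.T@t, Rm.T@d
def onz(p,u,v,z):
    c,d=ray(p,u,v); return c+d*(z-c[2])/d[2]
def proj(p,X):
    V=np.array(p['view']); q=V[:3,:3]@np.asarray(X,float)+V[:3,3]
    return np.array([p['cx']+p['fx']*q[0]/-q[2], p['cy']-p['fy']*q[1]/-q[2]])
E
python3 - <<'E'
from station import imaging,manip
from h import *
p=imaging.camera_params('top'); np.set_printoptions(precision=1,suppress=True)
D=lambda u,v:(100+u/4.5-.5+.11,130+v/4.5-.5+.11)
B=lambda u,v:(255+u/4.5-.5+.11,110+v/4.5-.5+.11)
def quad(n,f,pts,z):
    P=np.array([onz(p,*f(*q),z)[:2] for q in pts]); print(n,P.mean(0),P.tolist() and P.round(1).tolist(), [ (round(float(np.linalg.norm(e)),1),round(float(np.degrees(np.arctan2(e[1],e[0]))),1)) for e in np.roll(P,-1,0)-P])
quad('dock30',D,[(287,155),(407,150),(413,305),(293,312)],30)
quad('cap128',D,[(287,163),(338,160),(342,245),(287,248)],128)
for n,c in dict(g1=(405,25),g2=(110,140),g3=(195,390),y=(385,420)).items(): print(n,onz(p,*D(*c),118))
quad('board32 jaws z50 outer',B,[(160,180),(380,125),(468,418),(250,475)],50)
quad('chip',B,[(270,185),(295,181),(306,233),(283,238)],35)
for n,c in dict(sa=(296,304),sb=(347,390)).items(): print(n,onz(p,*B(*c),35))
for n,c in dict(binTL=(218,125),binTR=(247,125),binBR=(253,248),binBL=(223,249)).items(): print(n,onz(p,*c,75))
s=imaging.camera_params('scene')
s_=manip.read_state(); print(R.from_rotvec(s_['tool_rot']).as_matrix(), s_['tool_pos'])
E
```

```text
dock30 [561.2 257.3] [[610.8, 299.0], [613.5, 221.3], [512.1, 216.1], [508.2, 292.8]] [(77.7, -88.0), (101.5, -177.0), (76.8, 92.9), (102.7, 3.5)]
cap128 [561.2 258.8] [[585.7, 274.8], [587.3, 244.9], [536.7, 241.6], [535.2, 273.6]] [(29.9, -87.0), (50.7, -176.3), (32.0, 92.7), (50.5, 1.3)]
g1 [671.6 208.5 118. ]
g2 [602.4 382.4 118. ]
g3 [453.4 327.6 118. ]
y [435.  216.8 118. ]
board32 jaws z50 outer [ 569.1 -167.4] [[646.6, -70.5], [682.0, -213.8], [491.3, -262.2], [456.5, -123.0]] [(147.6, -76.1), (196.8, -165.8), (143.4, 104.0), (197.2, 15.4)]
chip [ 630.2 -155.5] [[646.4, -143.9], [649.0, -160.4], [614.3, -166.4], [611.1, -151.3]] [(16.6, -81.1), (35.2, -170.1), (15.4, 102.0), (36.1, 11.8)]
sa [ 567.6 -158.4   35. ]
sb [ 511.4 -189.4   35. ]
binTL [713.3 135.9  75. ]
binTR [712.8  53.6  75. ]
binBR [367.1  39.5  75. ]
binBL [365.2 121.   75. ]
[[-0.9  0.4 -0. ]
 [ 0.4  0.9 -0. ]
 [ 0.  -0.  -1. ]] [284.3 584.5 253.3]
```

>>> servo_tool(steps=[{"roll": -7.1, "grip": 1}, {"roll": -7.1}, {"roll": -7.1}, {"roll": -7.1}, {"dx": -2.5, "dy": -3.3}, {"dx": -2.5, "dy": -3.3}, {"dx": -2.5, "dy": -3.3}, {"dx": -2.5, "dy": -3.3}, {"dx": -2.5, "dy": -3.3}, {"dx": -2.5, "dy": -3.3}])

```text
invalid input at $.steps[0]: expected keys dx, dy, dz, roll, grip
```

Run:
```python
from station import manip, imaging
from h import *
np.set_printoptions(precision=3,suppress=True)
s=manip.read_state(); M=R.from_rotvec(s['tool_rot']).as_matrix(); print(s['tool_pos'],M,s['joints'])
p=imaging.camera_params('wrist'); V=p['view']; c=-V[:3,:3].T@V[:3,3]
print('cam in tool',M.T@(c-s['tool_pos']), 'axis', M.T@(-V[2,:3]))
```

```text
[284.344 584.473 253.318] [[-0.899  0.437 -0.   ]
 [ 0.437  0.899 -0.   ]
 [ 0.    -0.    -1.   ]] [-1.217  0.333  0.04   1.465 -0.013  1.343 -0.058]
cam in tool [  83.624   -0.884 -120.037] axis [-0.322  0.     0.947]
```

>>> servo_tool(steps=[{"dx": 0, "dy": 0, "dz": 0, "roll": -7.1, "grip": 1}, {"dx": 0, "dy": 0, "dz": 0, "roll": -7.1, "grip": 1}, {"dx": 0, "dy": 0, "dz": 0, "roll": -7.1, "grip": 1}, {"dx": 0, "dy": 0, "dz": 0, "roll": -7.1, "grip": 1}])

```text
clock: 1.38
tool_pos: [284.4, 584.5, 253.3]
tool_rot: [0.077, -3.141, 0.0]
wrist_force: [0.4, -0.1, -0.7]
width: 0.999
```

>>> servo_tool(steps=[{"dx": -2.3, "dy": -3.0, "dz": 0, "roll": 0, "grip": 1}, {"dx": -2.3, "dy": -3.0, "dz": 0, "roll": 0, "grip": 1}, {"dx": -2.3, "dy": -3.0, "dz": 0, "roll": 0, "grip": 1}, {"dx": -2.3, "dy": -3.0, "dz": 0, "roll": 0, "grip": 1}, {"dx": -2.3, "dy": -3.0, "dz": 0, "roll": 0, "grip": 1}, {"dx": -2.3, "dy": -3.0, "dz": 0, "roll": 0, "grip": 1}, {"dx": -2.3, "dy": -3.0, "dz": 0, "roll": 0, "grip": 1}, {"dx": -2.3, "dy": -3.0, "dz": 0, "roll": 0, "grip": 1}, {"dx": -2.3, "dy": -3.0, "dz": 0, "roll": 0, "grip": 1}, {"dx": -2.3, "dy": -3.0, "dz": 0, "roll": 0, "grip": 1}])

```text
clock: 2.22
tool_pos: [528.0, 293.0, 253.6]
tool_rot: [-0.067, 3.14, 0.0]
wrist_force: [0.5, 0.2, -0.2]
width: 0.997
```

>>> servo_tool(steps=[{"dx": -1.6, "dy": -1.9, "dz": 0, "roll": 0, "grip": 1}, {"dx": -1.6, "dy": -1.9, "dz": 0, "roll": 0, "grip": 1}, {"dx": 0, "dy": 0, "dz": 0, "roll": 0, "grip": 1}, {"dx": 0, "dy": 0, "dz": 0, "roll": 0, "grip": 1}])

```text
clock: 2.55
tool_pos: [561.5, 256.4, 253.3]
tool_rot: [-0.062, 3.141, -0.001]
wrist_force: [0.2, 0.4, -0.1]
width: 1.001
```

Run:
```python
from station import manip, imaging
from h import *
import cv2
np.set_printoptions(precision=3,suppress=True)
s=manip.read_state(); M=R.from_rotvec(s['tool_rot']).as_matrix(); print(s['tool_pos'],M,s['joints'],s['wrist_force'])
p=imaging.camera_params('wrist'); im=imaging.camera('wrist'); cv2.imwrite('pics/w1.png',im[:,:,::-1])
print([(d['conf'],d['location']) for d in imaging.pinpoint('wrist','scope')],[(d['conf'],d['location']) for d in imaging.pinpoint('wrist','dock')])
np.save('w1p.npy',p)
for X in [(561,258,128),(561,258,30),(561,258,10)]: print(proj(p,X))
cv2.imwrite('pics/w1x.png',cv2.resize(im[100:350,150:400,::-1],None,fx=2.4,fy=2.4))
```

```text
[561.492 256.408 253.261] [[-0.999 -0.04   0.   ]
 [-0.04   0.999 -0.   ]
 [-0.    -0.    -1.   ]] [-0.668  0.267  0.205  1.558 -0.055  1.322  1.154] [ 0.177  0.449 -0.077]
[(0.9, [193.0, 365.0]), (0.89, [242.4, 218.5]), (0.84, [60.4, 333.7]), (0.76, [157.6, 260.5]), (0.62, [35.7, 224.2])] []
[263.497 189.306]
[262.857 160.053]
[262.766 155.881]
```

View pics/w1.png

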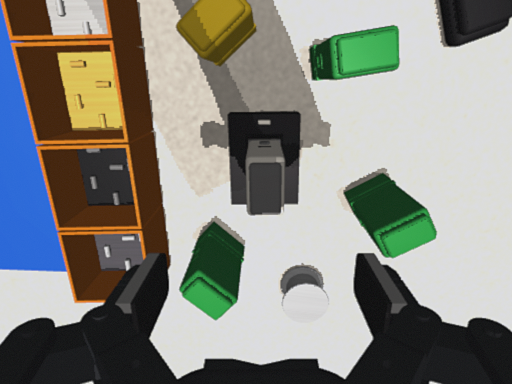

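View pics/w1x.png

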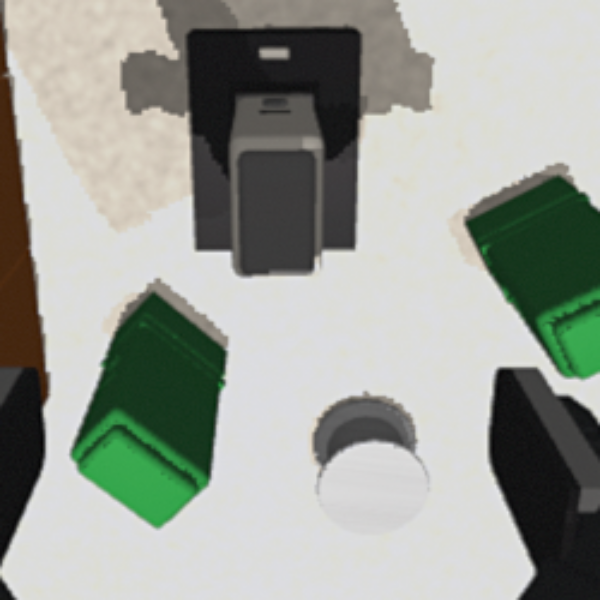

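Run:
```python
from h import *
np.set_printoptions(precision=1,suppress=True)
p=np.load('w1p.npy',allow_pickle=True).item()
F=lambda u,v:(150+(u+.5)/2.4-.5,100+(v+.5)/2.4-.5)
def quad(n,pts,z):
    P=np.array([onz(p,*F(*q),z)[:2] for q in pts]); print(n,P.mean(0),[ (round(float(np.linalg.norm(e)),1),round(float(np.degrees(np.arctan2(e[1],e[0]))),1)) for e in np.roll(P,-1,0)-P])
quad('dock',[(188,30),(361,28),(355,248),(195,249)],30)
quad('cap',[(239,150),(317,149),(314,269),(242,272)],128)
quad('body',[(231,141),(323,138),(317,272),(231,275)],121)
```

```text
dock [560.5 259.4] [(74.2, 92.9), (101.1, 2.9), (75.3, -87.3), (100.8, -177.7)]
cap [559.7 259.6] [(25.1, 93.0), (41.8, 2.1), (24.5, -85.1), (42.6, -177.0)]
body [561.  258.8] [(30.4, 94.2), (47.9, 1.1), (30.1, -85.5), (48.0, -178.6)]
```

>>> servo_tool(steps=[{"dx": 0.09, "dy": 0.26, "dz": 0, "roll": -0.4, "grip": 1}, {"dx": 0, "dy": 0, "dz": 3.0, "roll": 0, "grip": 1}, {"dx": 0, "dy": 0, "dz": 3.0, "roll": 0, "grip": 1}, {"dx": 0, "dy": 0, "dz": 2.5, "roll": 0, "grip": 1}, {"dx": 0, "dy": 0, "dz": 2.5, "roll": 0, "grip": 1}, {"dx": 0, "dy": 0, "dz": 2.5, "roll": 0, "grip": 1}, {"dx": 0, "dy": 0, "dz": 2.3, "roll": 0, "grip": 1}, {"dx": 0, "dy": 0, "dz": 0, "roll": 0, "grip": 1}, {"dx": 0, "dy": 0, "dz": 0, "roll": 0, "grip": 1}])

```text
clock: 3.45
tool_pos: [558.4, 261.2, 94.7]
tool_rot: [0.081, -3.138, 0.001]
wrist_force: [0.8, 0.2, 0.4]
width: 0.998
```

Run:
```python
from station import manip, imaging
from h import *
import cv2
np.set_printoptions(precision=3,suppress=True)
s=manip.read_state(); print(s['tool_pos'],s['wrist_force'],s['width'])
im=imaging.camera('wrist'); cv2.imwrite('pics/w2.png',im[:,:,::-1])
```

```text
[558.447 261.202  94.738] [0.82  0.25  0.398] 0.9976374241772997
```

View pics/w2.png

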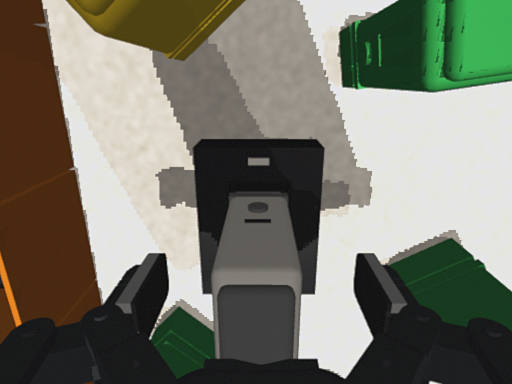

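>>> servo_tool(steps=[{"dx": -0.19, "dy": -0.23, "dz": 0, "roll": 0, "grip": 1}, {"dx": 0, "dy": 0, "dz": 0, "roll": 0, "grip": 1}, {"dx": 0, "dy": 0, "dz": 0, "roll": 0, "grip": 1}])

```text
clock: 3.75
tool_pos: [562.5, 258.5, 96.8]
tool_rot: [-0.078, 3.139, 0.002]
wrist_force: [0.6, -0.0, -0.2]
width: 1.004
```

>>> servo_tool(steps=[{"dx": 0, "dy": 0, "dz": 0, "roll": 0, "grip": -1}, {"dx": 0, "dy": 0, "dz": 0, "roll": 0, "grip": -1}, {"dx": 0, "dy": 0, "dz": 0, "roll": 0, "grip": -1}, {"dx": 0, "dy": 0, "dz": 0, "roll": 0, "grip": -1}, {"dx": 0, "dy": 0, "dz": 0, "roll": 0, "grip": -1}, {"dx": 0, "dy": 0, "dz": 0, "roll": 0, "grip": -1}, {"dx": 0, "dy": 0, "dz": 0, "roll": 0, "grip": -1}, {"dx": 0, "dy": 0, "dz": 0, "roll": 0, "grip": -1}], newtons=40)

```text
clock: 4.42
tool_pos: [561.6, 258.4, 95.4]
tool_rot: [0.078, -3.141, -0.0]
wrist_force: [-0.1, -0.3, 2.5]
width: 0.367
```

Run:
```python
from station import manip, imaging
from h import *
import cv2
np.set_printoptions(precision=3,suppress=True)
s=manip.read_state(); print(s['tool_pos'],s['wrist_force'],s['width'])
im=imaging.camera('wrist'); cv2.imwrite('pics/w3.png',im[:,:,::-1])
```

```text
[561.584 258.439  95.402] [-0.091 -0.308  2.465] 0.3670617118258774
```

View pics/w3.png

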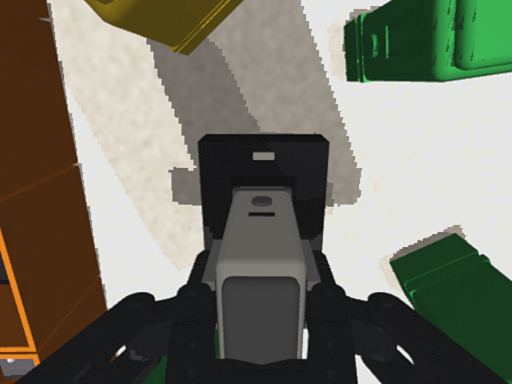

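The opening is 0.367, about 31 mm, so the scope is gripped. I lift it straight up next.

>>> servo_tool(steps=[{"dx": 0, "dy": 0, "dz": -0.6, "roll": 0, "grip": -1}, {"dx": 0, "dy": 0, "dz": -1.0, "roll": 0, "grip": -1}, {"dx": 0, "dy": 0, "dz": -1.2, "roll": 0, "grip": -1}, {"dx": 0, "dy": 0, "dz": -1.6, "roll": 0, "grip": -1}, {"dx": 0, "dy": 0, "dz": -1.8, "roll": 0, "grip": -1}, {"dx": 0, "dy": 0, "dz": -1.8, "roll": 0, "grip": -1}, {"dx": 0, "dy": 0, "dz": -2, "roll": 0, "grip": -1}, {"dx": 0, "dy": 0, "dz": -2, "roll": 0, "grip": -1}, {"dx": 0, "dy": 0, "dz": -1, "roll": 0, "grip": -1}, {"dx": 0, "dy": 0, "dz": 0, "roll": 0, "grip": -1}], newtons=60)

```text
clock: 5.3
tool_pos: [562.8, 258.9, 228.9]
tool_rot: [-0.078, 3.136, 0.004]
wrist_force: [-0.2, 0.2, -2.2]
width: 0.366
```

Run:
```python
from station import manip, imaging
from h import *
import cv2
np.set_printoptions(precision=3,suppress=True)
s=manip.read_state(); M=R.from_rotvec(s['tool_rot']).as_matrix(); print(s['tool_pos'],M,s['wrist_force'],s['width'],s['joints'])
for c in ['wrist','top','scene']:
    im=imaging.camera(c); cv2.imwrite(f'pics/{c}4.png',im[:,:,::-1])
```

```text
[562.841 258.852 228.863] [[-0.999 -0.05   0.004]
 [-0.05   0.999  0.003]
 [-0.005  0.002 -1.   ]] [-0.211  0.234 -2.182] 0.3662082999599195 [-0.667  0.282  0.202  1.59  -0.059  1.27   1.164]
```

View pics/scene4.png

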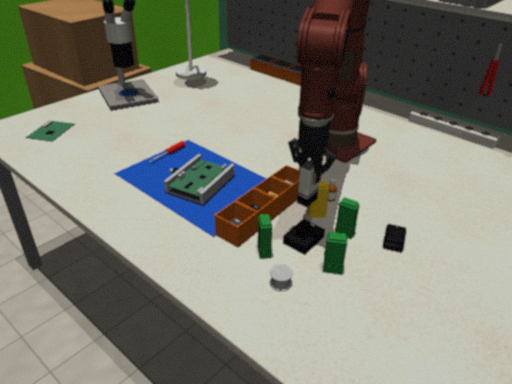

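View pics/wrist4.png

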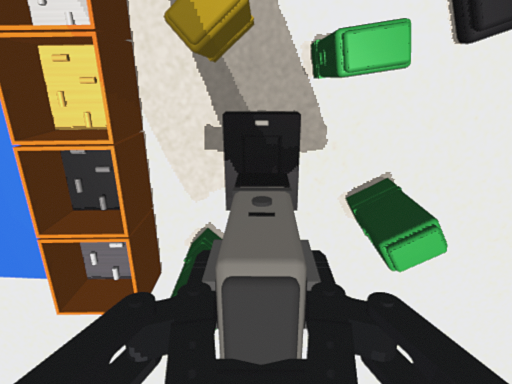

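>>> servo_tool(steps=[{"dx": 0, "dy": -0.5, "dz": 0, "roll": -4, "grip": -1}, {"dx": 0, "dy": -1.0, "dz": 0, "roll": -4, "grip": -1}, {"dx": 0, "dy": -1.7, "dz": 0, "roll": -3.7, "grip": -1}, {"dx": -0.2, "dy": -2.3, "dz": 0, "roll": 0, "grip": -1}, {"dx": -0.2, "dy": -2.8, "dz": 0, "roll": 0, "grip": -1}, {"dx": -0.2, "dy": -3.0, "dz": 0, "roll": 0, "grip": -1}, {"dx": -0.2, "dy": -3.0, "dz": 0, "roll": 0, "grip": -1}, {"dx": -0.2, "dy": -3.0, "dz": 0, "roll": 0, "grip": -1}, {"dx": -0.2, "dy": -3.0, "dz": 0, "roll": 0, "grip": -1}, {"dx": -0.2, "dy": -3.0, "dz": 0, "roll": 0, "grip": -1}])

```text
clock: 6.28
tool_pos: [629.9, 34.2, 223.6]
tool_rot: [0.398, -3.114, 0.0]
wrist_force: [1.5, -0.2, -1.5]
width: 0.366
```

>>> servo_tool(steps=[{"dx": -0.3, "dy": -3, "dz": 0, "roll": 0, "grip": -1}, {"dx": -0.3, "dy": -3.0, "dz": 0, "roll": 0, "grip": -1}, {"dx": -0.3, "dy": -3, "dz": 0, "roll": 0, "grip": -1}, {"dx": -0.3, "dy": -2.8, "dz": 0, "roll": 0, "grip": -1}, {"dx": -0.2, "dy": -2.5, "dz": 0, "roll": 0, "grip": -1}, {"dx": -0.2, "dy": -1.9, "dz": 0, "roll": 0, "grip": -1}, {"dx": -0.2, "dy": -1.4, "dz": 0, "roll": 0, "grip": -1}, {"dx": 0, "dy": -0.8, "dz": 0, "roll": 0, "grip": -1}, {"dx": 0, "dy": 0, "dz": 0, "roll": 0, "grip": -1}, {"dx": 0, "dy": 0, "dz": 0, "roll": 0, "grip": -1}])

```text
clock: 7.12
tool_pos: [693.8, -137.0, 224.7]
tool_rot: [0.398, -3.115, -0.001]
wrist_force: [0.7, 0.8, -2.0]
width: 0.37
```

```bash
cat > snap.py <<'E'
from station import manip, imaging
from h import *
import cv2,sys
np.set_printoptions(precision=3,suppress=True)
n=sys.argv[1]
s=manip.read_state(); M=R.from_rotvec(s['tool_rot']).as_matrix(); print(s['tool_pos'],M,s['wrist_force'],s['width'],s['joints'],s['clock'])
for c in sys.argv[2:]:
    p=imaging.camera_params(c); p['tool_pos']=s['tool_pos']; p['M']=M
    im=imaging.camera(c); cv2.imwrite(f'pics/{c}{n}.png',im[:,:,::-1]); np.save(f'{c}{n}.npy',p)
E
python3 snap.py 5 wrist top scene
```

```text
[ 693.785 -136.988  224.663] [[-0.968 -0.252 -0.001]
 [-0.252  0.968  0.001]
 [ 0.001  0.001 -1.   ]] [ 0.665  0.817 -2.02 ] 0.36963009621318443 [-0.115  0.48   0.359  1.355 -0.168  1.337  2.071] 7.1167
```

View pics/wrist5.png

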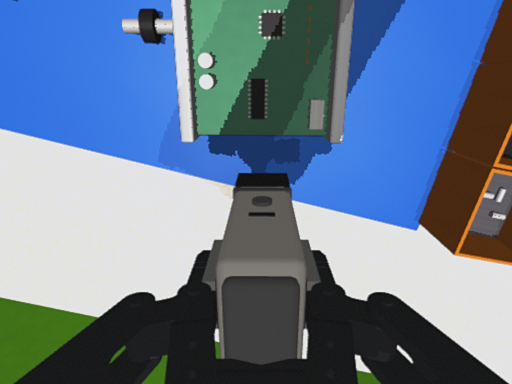

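View pics/scene5.png

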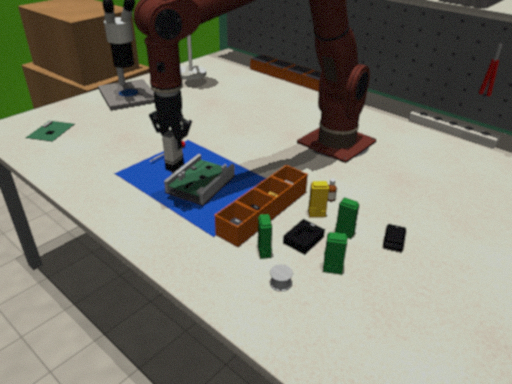

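Run:
```python
import cv2
im=cv2.imread('pics/wrist5.png')
cv2.imwrite('pics/w5a.png',cv2.resize(im[60:145,165:360],None,fx=4,fy=4,interpolation=cv2.INTER_CUBIC))
cv2.imwrite('pics/w5b.png',cv2.resize(im[160:370,200:330],None,fx=2.8,fy=2.8,interpolation=cv2.INTER_CUBIC))
```

```text
(no output)
```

View pics/w5a.png

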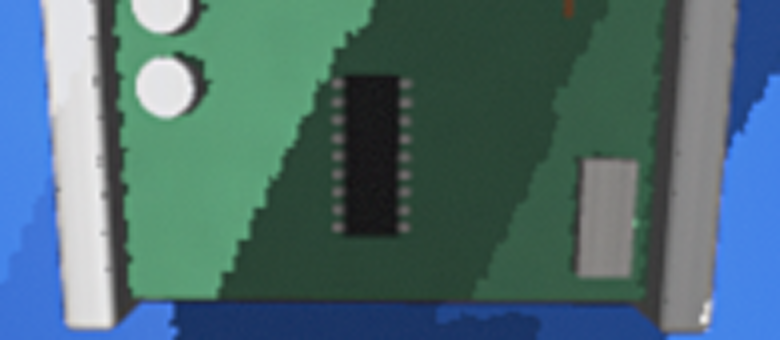

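View pics/w5b.png

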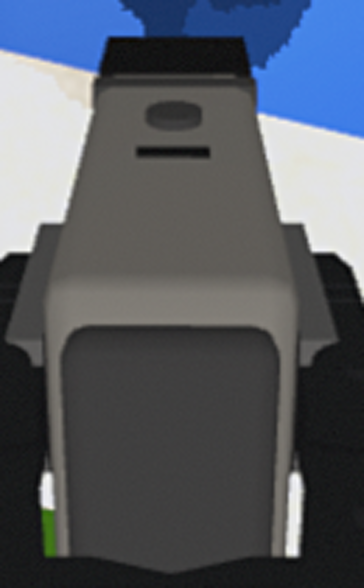

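```bash
cat > fit.py <<'E'
from h import *
from scipy.optimize import least_squares
np.set_printoptions(precision=2,suppress=True)
p=np.load('wrist5.npy',allow_pickle=True).item()
A=lambda u,v:(165+(u+.5)/4-.5,60+(v+.5)/4-.5)
B=lambda u,v:(200+(u+.5)/2.8-.5,160+(v+.5)/2.8-.5)
P=np.array([onz(p,*A(*q),35)[:2] for q in [(345,76),(402,76),(400,235),(343,236)]])
print('chip',P.mean(0),[ (round(float(np.linalg.norm(e)),1),round(float(np.degrees(np.arctan2(e[1],e[0]))),1)) for e in np.roll(P,-1,0)-P])
J=np.array([onz(p,*A(*q),50)[:2] for q in [(65,325),(47,20)]]);print('jawL',np.degrees(np.arctan2(*(J[1]-J[0])[::-1])))
J=np.array([onz(p,*A(*q),50)[:2] for q in [(712,325),(738,10)]]);print('jawR',np.degrees(np.arctan2(*(J[1]-J[0])[::-1])))
J=np.array([onz(p,*A(*q),32)[:2] for q in [(130,298),(648,300)]]);print('edge',np.degrees(np.arctan2(*(J[1]-J[0])[::-1])))
# scope fit in tool frame: scope frame with x=+x_tool-facing face at +26, z up = -z_tool
T,M=p['tool_pos'],p['M']
model=np.array([(26,-16,0),(26,16,0),(26,-16,26),(26,16,26),(22,-13,118),(22,13,118)],float)
obs=np.array([B(107,38),B(250,38),B(98,78),B(252,78),B(60,331),B(280,331)])
def place(v,X):
    Rr=R.from_euler('xyz',[v[3],v[4],v[5]],degrees=True).as_matrix()
    X=(X-[0,0,85])@Rr.T+[v[0],v[1],85]
    t=np.stack([X[:,0],X[:,1],v[2]-X[:,2]],1)  # z_tool
    return t@M.T+T
f=lambda v:np.r_[(np.array([proj(p,x) for x in place(v,model)])-obs).ravel(),np.array(v)/[10,10,10,2,2,2]*.3]
v0=[0,0,0,0,0,0]
f2=lambda v:f(np.array(v)+[0,0,85,0,0,0])
g=lambda v:np.r_[(np.array([proj(p,x) for x in place(v,model)])-obs).ravel(),(v-np.array([0,0,85.4,0,0,0]))/[5,5,5,3,3,3]*.5]
r=least_squares(g,[0,0,85.4,0,0,0]);print('scope fit x,y,z,rx,ry,rz',r.x);print(g(r.x)[:12].reshape(-1,2))
rim=place(r.x,np.array([[0,0,0.]]))[0];print('rim centre world',rim,'rel',rim-T)
E
python3 fit.py
```

```text
chip [ 630.27 -156.52] [(12.8, 104.6), (35.2, 14.1), (13.3, -74.4), (35.4, -166.7)]
jawL -166.58304392107988
jawR -165.51348671018556
edge 104.34360141068196
scope fit x,y,z,rx,ry,rz [-0.79  0.23 89.15  0.77  1.49 -0.37]
[[ 1.22  1.49]
 [-2.09  1.36]
 [ 1.04 -1.65]
 [-0.07 -1.77]
 [-0.42  0.17]
 [ 0.3   0.33]]
rim centre world [ 696.24 -134.84  135.54] rel [  2.45   2.15 -89.12]
```

>>> servo_tool(steps=[{"dx": 0.5, "dy": 0, "dz": 0, "roll": 0, "grip": -1}, {"dx": 1.0, "dy": -0.1, "dz": 0, "roll": 0, "grip": -1}, {"dx": 1.4, "dy": -0.1, "dz": 0, "roll": 0, "grip": -1}, {"dx": 1.4, "dy": -0.1, "dz": 0.5, "roll": 0, "grip": -1}, {"dx": 1.2, "dy": 0, "dz": 1, "roll": 0.2, "grip": -1}, {"dx": 0.8, "dy": 0, "dz": 1.2, "roll": 0, "grip": -1}, {"dx": 0.4, "dy": 0, "dz": 1.2, "roll": 0, "grip": -1}, {"dx": 0, "dy": 0, "dz": 0.9, "roll": 0, "grip": -1}, {"dx": 0, "dy": 0, "dz": 0.5, "roll": 0, "grip": -1}, {"dx": 0, "dy": 0, "dz": 0, "roll": 0, "grip": -1}])

```text
clock: 8.1
tool_pos: [629.7, -156.7, 170.9]
tool_rot: [0.394, -3.115, -0.001]
wrist_force: [0.7, 0.3, -3.3]
width: 0.369
```

```bash
for i in 6a 6b 6; do python3 snap.py $i wrist top scene; done;  python3 - <<'E'
import cv2
im=cv2.imread('pics/scene6.png'); cv2.imwrite('pics/s6x.png',cv2.resize(im[110:230,120:260],None,fx=5,fy=5,interpolation=cv2.INTER_CUBIC))
im=cv2.imread('pics/top6.png'); cv2.imwrite('pics/t6x.png',cv2.resize(im[110:240,255:400],None,fx=4.5,fy=4.5,interpolation=cv2.INTER_CUBIC))
E
```

```text
[ 629.695 -156.696  170.878] [[-0.969 -0.249 -0.002]
 [-0.249  0.969  0.   ]
 [ 0.002  0.001 -1.   ]] [ 0.651  0.273 -3.293] 0.3688780615732614 [-0.105  0.397  0.364  1.583 -0.149  1.19   2.111] 8.1
[ 630.542 -157.344  172.724] [[-0.969 -0.248  0.001]
 [-0.248  0.969 -0.   ]
 [-0.001 -0.    -1.   ]] [-0.232  0.831 -1.852] 0.3663929862388979 [-0.105  0.396  0.365  1.581 -0.149  1.191  2.111] 8.25
[ 630.385 -157.557  172.874] [[-0.969 -0.248  0.001]
 [-0.248  0.969 -0.   ]
 [-0.001 -0.    -1.   ]] [-0.081 -0.315 -2.495] 0.3644202003483017 [-0.105  0.395  0.365  1.582 -0.149  1.191  2.111] 8.4
```

View pics/wrist6.png

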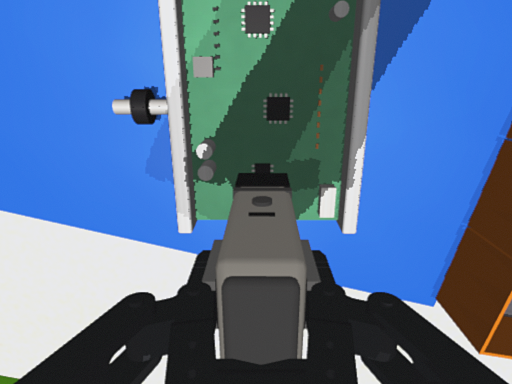

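View pics/s6x.png

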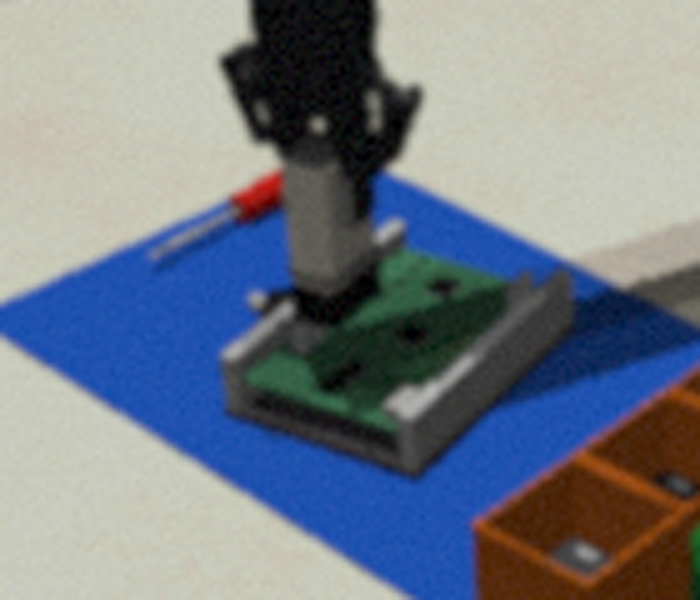

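View pics/t6x.png

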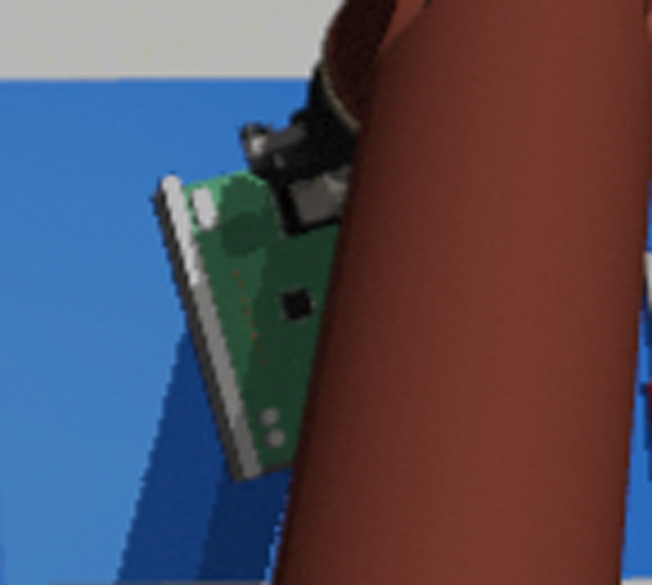

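```bash
cat > ov.py <<'E'
from h import *
import cv2,sys
# args: n ox oy z  -> overlay of the upright scope in tool frame
n=sys.argv[1]; ox,oy,zz,ry=map(float,sys.argv[2:6]); out=sys.argv[6]
tiles=[]
T=np.mean([np.load(f'wrist{k}.npy',allow_pickle=True).item()['tool_pos'] for k in sys.argv[7].split(',')],0)
M=np.load(f'wrist{n}.npy',allow_pickle=True).item()['M']
for c,(x0,x1,y0,y1),k in [('scene',(160,220,125,185),6),('wrist',(190,330,155,372),2.6)]:
    p=np.load(f'{c}{n}.npy',allow_pickle=True).item()
    im=cv2.imread(f'pics/{c}{n}.png')[y0:y1,x0:x1]; im=cv2.resize(im,None,fx=k,fy=k,interpolation=cv2.INTER_CUBIC)
    def px(X): 
        u,v=proj(p,X); return (int(round(((u-x0+.5)*k-.5)*8)),int(round(((v-y0+.5)*k-.5)*8)))
    Rr=R.from_euler('y',ry,degrees=True).as_matrix()
    def W(x,y,z):
        q=Rr@np.array([x,y,z-85.])+[ox,oy,85]; return M@np.array([q[0],q[1],zz-q[2]])+T
    for z,a,b,col in [(0,26,16,(0,255,255)),(26,26,16,(0,255,0)),(111,26,16,(255,0,255)),(118,22,13,(255,255,0))]:
        q=[px(W(i*a,j*b,z)) for i,j in [(1,1),(1,-1),(-1,-1),(-1,1)]]
        cv2.polylines(im,[np.array(q,np.int32)],True,col,1,cv2.LINE_AA,3)
    if c=='scene':
        t=np.radians(14.3); ch=[px((630.3+np.cos(t)*a-np.sin(t)*b,-156.5+np.sin(t)*a+np.cos(t)*b,35)) for a,b in [(18,6.5),(18,-6.5),(-18,-6.5),(-18,6.5)]]
        cv2.polylines(im,[np.array(ch,np.int32)],True,(0,0,255),1,cv2.LINE_AA,3)
    tiles.append(im)
h=max(t.shape[0] for t in tiles); tiles=[cv2.copyMakeBorder(t,0,h-t.shape[0],0,0,0) for t in tiles]
o=np.hstack(tiles); print(o.shape); cv2.imwrite(out,o)
E
python3 ov.py 6 0 0 85.4 0 pics/ov6.png 6b,6
```

```text
(564, 724, 3)
```

View pics/ov6.png

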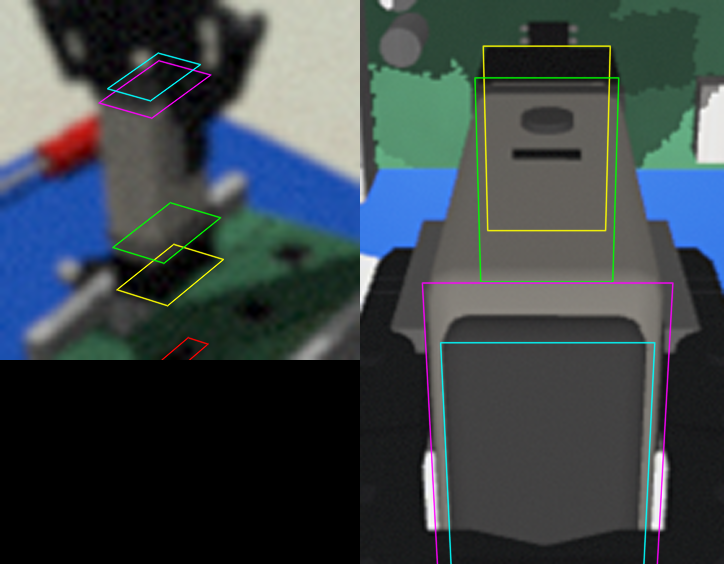

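>>> servo_tool(steps=[{"dx": 0, "dy": 0.07, "dz": 0.4, "roll": 0, "grip": -1}, {"dx": 0, "dy": 0, "dz": 0.6, "roll": 0, "grip": -1}, {"dx": 0, "dy": 0, "dz": 0.7, "roll": 0, "grip": -1}, {"dx": 0, "dy": 0, "dz": 0.6, "roll": 0, "grip": -1}, {"dx": 0, "dy": 0, "dz": 0.5, "roll": 0, "grip": -1}, {"dx": 0, "dy": 0, "dz": 0.4, "roll": 0, "grip": -1}, {"dx": 0, "dy": 0, "dz": 0, "roll": 0, "grip": -1}, {"dx": 0, "dy": 0, "dz": 0, "roll": 0, "grip": -1}])

```text
clock: 9.22
tool_pos: [629.6, -156.9, 140.0]
tool_rot: [0.392, -3.116, -0.0]
wrist_force: [0.3, -0.5, -2.3]
width: 0.368
```

```bash
for i in 7a 7b 7; do python3 snap.py $i wrist top scene; done; sed -i 's/(160,220,125,185),6/(150,220,140,200),6/' ov.py;  python3 ov.py 7 0 0 85.5 0 pics/ov7.png 7a,7b,7
python3 - <<'E'
import cv2
a=cv2.imread('pics/scene7.png'); b=cv2.imread('pics/wrist3.png'); c=cv2.imread('pics/wrist7.png')
cv2.imwrite('pics/s7x.png',cv2.resize(a[140:200,150:220],None,fx=10,fy=10,interpolation=cv2.INTER_CUBIC))
d=cv2.absdiff(b,c)[160:370,200:330]; cv2.imwrite('pics/d37.png',cv2.resize(d,None,fx=2.8,fy=2.8))
E
```

```text
[ 629.571 -156.888  140.037] [[-0.969 -0.248 -0.001]
 [-0.248  0.969 -0.   ]
 [ 0.001  0.    -1.   ]] [ 0.299 -0.475 -2.348] 0.3676367516020955 [-0.1    0.423  0.358  1.616 -0.159  1.133  2.118] 9.2167
[ 629.935 -156.953  140.729] [[-0.969 -0.248  0.001]
 [-0.248  0.969 -0.   ]
 [-0.001 -0.    -1.   ]] [ 1.032 -0.639 -3.107] 0.3701680014053937 [-0.1    0.422  0.358  1.615 -0.159  1.133  2.118] 9.3667
[ 629.839 -156.924  140.648] [[-0.969 -0.248  0.   ]
 [-0.248  0.969 -0.   ]
 [-0.    -0.    -1.   ]] [ 0.049 -0.462 -2.711] 0.3713055096139011 [-0.1    0.422  0.358  1.615 -0.159  1.133  2.118] 9.5167
(564, 784, 3)[ WARN:0@0.032] global loadsave.cpp:275 findDecoder imread_('pics/wrist3.png'): can't open/read file: check file path/integrity
Traceback (most recent call last):
cv2.error: OpenCV(4.12.0) /io/opencv/modules/core/src/arithm.cpp:1155: error: (-215:Assertion failed) src1.empty() == src2.empty() in function 'absdiff'
```

View pics/ov7.png

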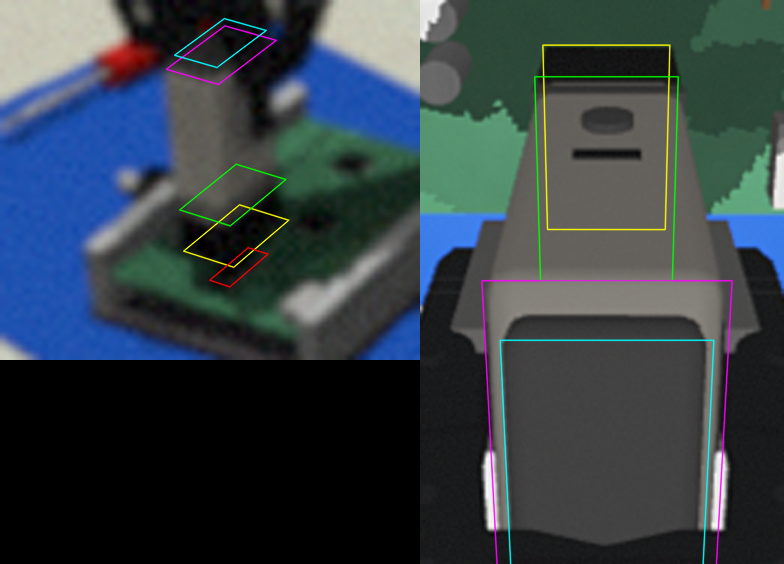

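View pics/s7x.png

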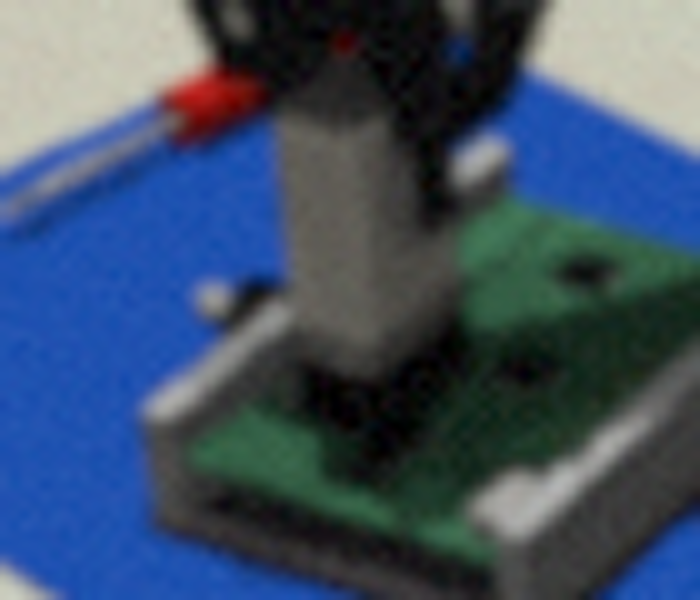

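```bash
cat > bd.py <<'E'
from h import *
import cv2
p=np.load('scene7.npy',allow_pickle=True).item()
def draw(src,x0,x1,y0,y1,k,out,polys):
    im=cv2.imread(src)[y0:y1,x0:x1]; im=cv2.resize(im,None,fx=k,fy=k,interpolation=cv2.INTER_CUBIC)
    for pts,col in polys:
        q=[]
        for X in pts:
            u,v=proj(p,X); q.append((int(round(((u-x0+.5)*k-.5)*8)),int(round(((v-y0+.5)*k-.5)*8))))
        cv2.polylines(im,[np.array(q,np.int32)],True,col,1,cv2.LINE_AA,3)
    return im
def rect(c,yaw,a,b,z):
    t=np.radians(yaw); return [(c[0]+np.cos(t)*i*a-np.sin(t)*j*b,c[1]+np.sin(t)*i*a+np.cos(t)*j*b,z) for i,j in [(1,1),(1,-1),(-1,-1),(-1,1)]]
ch=(630.3,-156.5)
A=draw('pics/scene0.png',160,240,150,210,5,0,[(rect(ch,14.3,18,6.5,35),(0,0,255)),(rect((569.1,-167.4),14.3,100,74,50),(0,255,255))])
s=(560.7,258.7)
B=draw('pics/scene0.png',270,340,195,255,5,0,[(rect(s,2.7,26,16,36),(0,255,0)),(rect(s,2.7,26,16,121),(255,0,255)),(rect(s,2.7,50,38,30),(0,255,255))])
cv2.imwrite('pics/bd.png',np.hstack([A,B]))
E
python3 bd.py
```

```text
(no output)
```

View pics/bd.png

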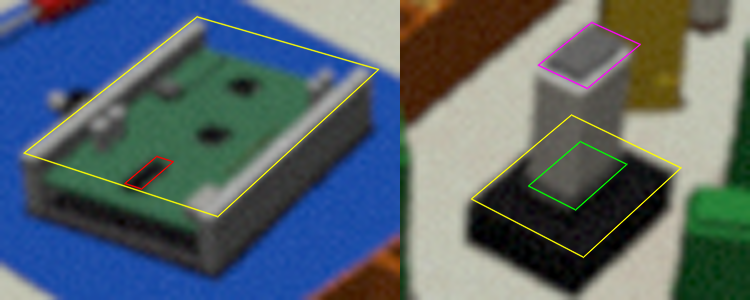

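Run:
```python
import cv2, numpy as np
b=cv2.imread('pics/w3.png'); c=cv2.imread('pics/wrist7.png')
cv2.imwrite('pics/d37.png',np.hstack([cv2.resize(x[160:370,200:330],None,fx=2.8,fy=2.8) for x in (b,c)]))
g=lambda x:cv2.cvtColor(x,cv2.COLOR_BGR2GRAY)[190:330,225:298].astype(np.float32)
print(cv2.phaseCorrelate(g(b),g(c)))
```

```text
((0.5217949322345845, -0.13223554264652648), 0.6365219441166631)
```

View pics/d37.png

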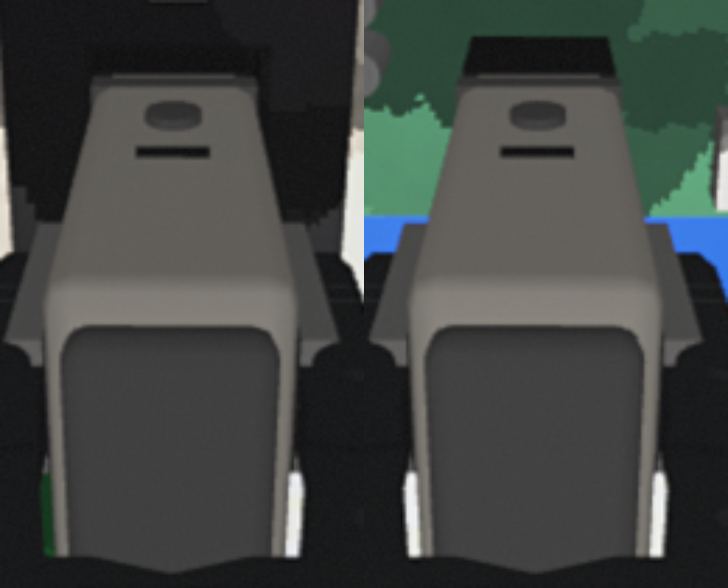

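The scope hasn't slipped in the grip. The rim is now about 20 mm above the chip, so I make the final descent.

>>> servo_tool(steps=[{"dx": -0.05, "dy": 0.03, "dz": 0.3, "roll": 0, "grip": -1}, {"dx": 0, "dy": 0, "dz": 0.4, "roll": 0, "grip": -1}, {"dx": 0, "dy": 0, "dz": 0.3, "roll": 0, "grip": -1}, {"dx": 0, "dy": 0, "dz": 0, "roll": 0, "grip": -1}, {"dx": 0, "dy": 0, "dz": 0, "roll": 0, "grip": -1}, {"dx": 0, "dy": 0, "dz": 0, "roll": 0, "grip": -1}, {"dx": 0, "dy": 0, "dz": 0, "roll": 0, "grip": -1}, {"dx": 0, "dy": 0, "dz": 0, "roll": 0, "grip": -1}])

```text
clock: 10.33
tool_pos: [630.2, -156.6, 130.5]
tool_rot: [-0.392, 3.117, -0.0]
wrist_force: [-0.6, 0.1, -1.3]
width: 0.369
```

```bash
for i in 8a 8b 8; do python3 snap.py $i wrist scene; done;  python3 ov.py 8 0 0 85.5 0 pics/ov8.png 8a,8b,8
python3 - <<'E'
import cv2
a=cv2.imread('pics/scene8.png')
cv2.imwrite('pics/s8x.png',cv2.resize(a[140:200,150:220],None,fx=10,fy=10,interpolation=cv2.INTER_CUBIC))
E
```

```text
[ 630.198 -156.557  130.504] [[-0.969 -0.248  0.   ]
 [-0.248  0.969 -0.   ]
 [-0.    -0.    -1.   ]] [-0.636  0.138 -1.343] 0.3691587237425899 [-0.099  0.432  0.356  1.624 -0.163  1.115  2.12 ] 10.3333
[ 630.195 -156.466  130.479] [[-0.969 -0.248  0.   ]
 [-0.248  0.969 -0.   ]
 [-0.    -0.    -1.   ]] [ 0.118 -0.335 -3.149] 0.370042830528233 [-0.099  0.432  0.356  1.624 -0.163  1.115  2.12 ] 10.4333
[ 630.13  -156.485  130.401] [[-0.969 -0.248  0.   ]
 [-0.248  0.969 -0.   ]
 [-0.    -0.    -1.   ]] [-0.063  0.736 -2.503] 0.368720720919911 [-0.099  0.432  0.356  1.624 -0.163  1.115  2.12 ] 10.5333
(564, 784, 3)
```

View pics/wrist8.png

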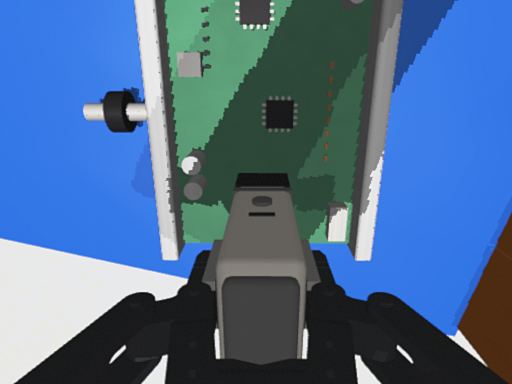

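View pics/s8x.png

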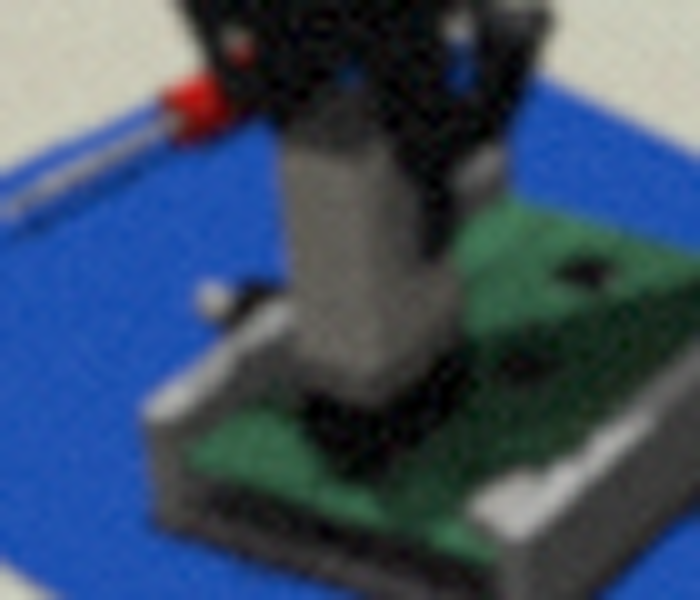

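View pics/ov8.png

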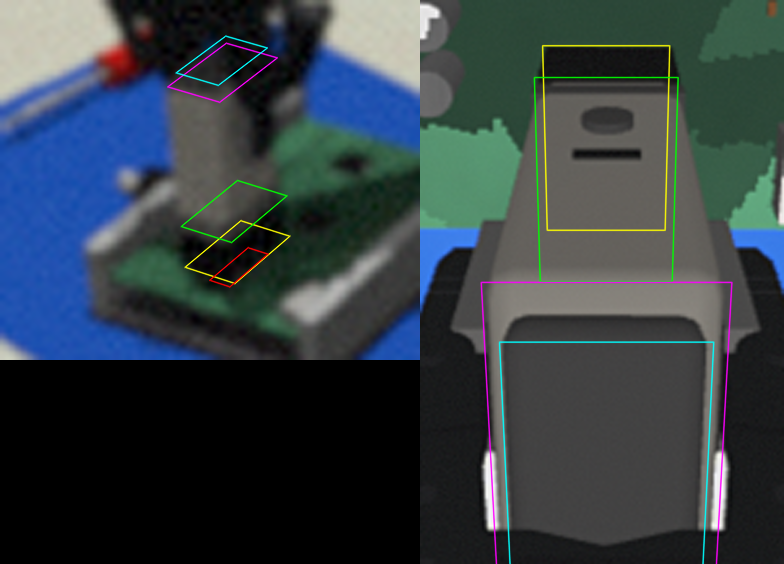

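```bash
python3 -c "
from station import order,manip
s=manip.read_state(); print(s['tool_pos'],abs(s['joint_vel']).max(),s['width'],s['clock'])
print(order.sign_off())"
```

```text
[ 630.1049039  -156.47998922  130.36523368] 0.001720539231597322 0.37025764450578946 10.6333
the job is handed in; nothing more can be done
None
```

The white microscope is out of its dock and held upright over the oblong chip, and I handed the job in at 10.6 s of robot time. I gripped it across its 32 mm width at 60 N, lifted it straight up and carried it over the bins with its rim about 65 mm above their tops.

**Final position:** The tool is at (630.1, −156.5, 130.4), and I measured the chip at (630.3, −156.5). The hood should therefore be within about 2 mm of the chip's centre and within about 0.5° of its direction. The rim is at about z = 45 mm, roughly 10 mm above the chip's upper face.

**Checks:**
- **Grip and slip:** The wrist pictures show the microscope in the same place in the grip before the lift and 1 cm above the final height. The opening stayed at about 31 mm, and the force read only the microscope's weight.
- **Contact:** I saw no sign of contact with the bins or board in the force readings or the pictures.

**Checks that disagreed:**
- **Scene camera:** Its overlay was about 1 pixel (4 mm) off. The dock overlay was off by about the same amount in the same direction, so I took this as calibration error.
- **Wrist-camera fit:** A rough fit put the microscope tilted about 1.5° and its rim about 3 mm off and lower in the grip. I put this down to camera calibration, because the microscope was gripped upright and had not slipped. Height and centring therefore rest mainly on the arm's own position readings.

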